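# Top up an indexing specimen carousel beside the microscope

## Task

Set a blue-capped spare pot upright into every empty cell in front of the hood; then pull up the red plunger handle and twist it so that it stays out by itself, turn the carousel half a turn by its centre handle, and twist the plunger back so that it drops fully home and locks. Then fill the empty cells that have come out from under the hood, and leave the pots that were already in place, any spares left over (standing on their mat) and the other things on the bench alone.

Things in the scene. Friction and masses are not known exactly. Their poses are not given: they have to be found in the camera images.
- carousel (a joint): Turn of the aluminium disc (368 mm across, top 30 mm above the bench) about its vertical axis, rad; 0 at the start, counter-clockwise from above is positive; either way up to one turn; half a turn is +3.14 or -3.14. Stays where left; about 0.15 N m to turn. Index holes every 1.047 rad; with the plunger home it plays only 0.012 rad. It turns on a fixed white foot 424 mm across, 14 mm thick.
- turn_handle (a point): Red bar handle on the disc's central 22 mm post, for turning the disc: 60 mm long (its x axis), 15 mm wide (y), 24 mm high, centred here, 166 mm above the bench on the axis. A fixed clear half-drum hood covers the disc's back half (away from the robot): top at 132 mm, red front edge 136 mm high, 388 mm long, 22 mm behind the axis. Pots pass under it; cells under it cannot be reached.
- plunger (a joint): Lift of the index plunger, m: 0 = fully home in an index hole, locked; 0.008 = pin riding on the disc between holes, not locked; 0.012 = held out, its cross pin resting on the collar, disc free to turn; stop at 0.020. A spring pulls it down with 4.5 N (home) to 10 N (at the stop). If it rides on the disc, turning the disc slightly lets it drop in.
- pull_twist (a joint): Twist of the plunger's red handle, rad, 0 to 1.6, counter-clockwise from above. At 0 the handle lies along the disc's radius and the cross pin in the collar's notch; below 0.012 m of lift it cannot twist. Lifted over 0.013 m and twisted 0.3 or more, it stays out when let go (1.2 is a good resting twist); twisted back to within 0.08 of 0 its spring drops it.
- pull_handle (a point): Red bar handle of the index plunger: 52 mm long (its x axis), 14 mm wide (y), 22 mm high, centred here, 115 mm above the bench when home; moves and twists with the plunger. On a small grey bracket at the rim, 170 mm from the carousel's axis, between the front cell and the right one, 30 degrees right of the open front; its fixed collar's top is 85.5 mm above the bench.
- cell0 (a point): Cell 0 of the disc, turning with it (at the start the front cell, nearest the robot): black cup ring 64 mm inside, 14 mm high, 70 mm outside. The point is where the centre of a seated pot lies, 63 mm above the bench; the cell's floor is 33 mm below it.
- cell1 (a point): Cell 1 of the disc, turning with it (at the start in front of the hood, on the right (-y side)): black cup ring 64 mm inside, 14 mm high, 70 mm outside. The point is where the centre of a seated pot lies, 63 mm above the bench; the cell's floor is 33 mm below it.
- cell2 (a point): Cell 2 of the disc, turning with it (at the start under the hood, on the right): black cup ring 64 mm inside, 14 mm high, 70 mm outside. The point is where the centre of a seated pot lies, 63 mm above the bench; the cell's floor is 33 mm below it.
- cell3 (a point): Cell 3 of the disc, turning with it (at the start under the hood, at the back): black cup ring 64 mm inside, 14 mm high, 70 mm outside. The point is where the centre of a seated pot lies, 63 mm above the bench; the cell's floor is 33 mm below it.
- cell4 (a point): Cell 4 of the disc, turning with it (at the start under the hood, on the left): black cup ring 64 mm inside, 14 mm high, 70 mm outside. The point is where the centre of a seated pot lies, 63 mm above the bench; the cell's floor is 33 mm below it.
- cell5 (a point): Cell 5 of the disc, turning with it (at the start in front of the hood, on the left (+y side)): black cup ring 64 mm inside, 14 mm high, 70 mm outside. The point is where the centre of a seated pot lies, 63 mm above the bench; the cell's floor is 33 mm below it.
- P0_mid (a point): Yellow-capped specimen pot already standing in cell 0 at the start; in some starts absent, and then that cell is empty. White pot 54 mm in diameter, 66 mm tall, about 0.1 kg; point at its centre, half-way up; z along its axis.
- P1_mid (a point): Yellow-capped specimen pot already standing in cell 1 at the start; in some starts absent, and then that cell is empty. White pot 54 mm in diameter, 66 mm tall, about 0.1 kg; point at its centre, half-way up; z along its axis.
- P2_mid (a point): Yellow-capped specimen pot already standing in cell 2 at the start; in some starts absent, and then that cell is empty. White pot 54 mm in diameter, 66 mm tall, about 0.1 kg; point at its centre, half-way up; z along its axis.
- P3_mid (a point): Yellow-capped specimen pot already standing in cell 3 at the start; in some starts absent, and then that cell is empty. White pot 54 mm in diameter, 66 mm tall, about 0.1 kg; point at its centre, half-way up; z along its axis.
- P4_mid (a point): Yellow-capped specimen pot already standing in cell 4 at the start; in some starts absent, and then that cell is empty. White pot 54 mm in diameter, 66 mm tall, about 0.1 kg; point at its centre, half-way up; z along its axis.
- P5_mid (a point): Yellow-capped specimen pot already standing in cell 5 at the start; in some starts absent, and then that cell is empty. White pot 54 mm in diameter, 66 mm tall, about 0.1 kg; point at its centre, half-way up; z along its axis.
- S0_mid (a point): Blue-capped spare pot, the same size (54 mm in diameter, 66 mm tall, about 0.1 kg), at the start upright on a black rubber mat (3 mm thick), about 104 mm apart in a square; point at its centre, half-way up (36 mm above the bench there); z along its axis.
- S1_mid (a point): Blue-capped spare pot, the same size (54 mm in diameter, 66 mm tall, about 0.1 kg), at the start upright on a black rubber mat (3 mm thick), about 104 mm apart in a square; point at its centre, half-way up (36 mm above the bench there); z along its axis.
- S2_mid (a point): Blue-capped spare pot, the same size (54 mm in diameter, 66 mm tall, about 0.1 kg), at the start upright on a black rubber mat (3 mm thick), about 104 mm apart in a square; point at its centre, half-way up (36 mm above the bench there); z along its axis.
- S3_mid (a point): Blue-capped spare pot, the same size (54 mm in diameter, 66 mm tall, about 0.1 kg), at the start upright on a black rubber mat (3 mm thick), about 104 mm apart in a square; point at its centre, half-way up (36 mm above the bench there); z along its axis.
- oil_bottle: Bystander: amber bottle 48 mm in diameter, 95 mm tall; origin under its centre.
- slide_box: Bystander: blue slide box 85 x 170 x 34 mm; origin under its centre.
- beaker: Bystander: small glass beaker 68 mm in diameter, 80 mm tall; origin under its centre.
Things that resemble listed ones, but are neither listed nor needed, are in the scene too. Leave any pink look-alike of the part that bears S3_mid alone. Leave any pink look-alike of the part that bears S2_mid alone.

How it is judged:
By the outcome, as a careful person would: the job done as asked, in the order asked, and still so for the second after the job is handed in, with the robot touching nothing.
Of P0, P1, P5 only 1 to 2 are there at a start; the rules pass over those that are not, and their reading is None.
Of P2, P3, P4 only 1 to 2 are there at a start; the rules pass over those that are not, and their reading is None.
At some moment in a run one of S0, S1, S2, S3 may be knocked a few centimetres aside while the robot is not near it.
It also fails if it takes over 210 s, if anything falls off the work surface, if the arm or the gripper's body presses on something with over 40 N, if the wrist force passes 120 N, or if a joint passes its speed limit or range.

## Robot

A 7-joint arm with a two-finger parallel gripper is mounted at the origin on the work surface. World frame = base frame: x ahead of the robot, y to its left, z up, the work surface at z = 0. Lengths are in mm, angles in rad, forces in N, time in s.
With the tool pointing down it reaches from about 400 to 875 mm from the base axis. Payload 19.3 kg.
Tool frame: the origin (TCP) lies at the very end of the fingers, on their centre line; the grasp point (between the pads) lies 19 mm behind it (grip_point_offset is the z of the grasp point in the tool frame, in mm); z points along the fingers, y is the line along which they close (so a half turn about z gives the same grasp; the last joint's range is limited). The gripper opens to 85 mm and grips with 20 to 120 N. Pads are 22 mm wide; open, the fingers measure 114 mm over their backs; the gripper's body (76 mm by 85 mm) begins 54 mm behind the grasp point. The pads swing forward as they close: fully open they stand 13 mm farther back than shut.
Start: joints at [-1.249, 0.521, -0.036, 1.599, 0.021, 1.021, -0.113], TCP at [238.675, 577.623, 231.291] pointing down, gripper open.
Joint ranges: [-2.91, 2.91], [-0.3, 2.13], [-1.5, 1.42], [0.17, 2.43], [-1.26, 4.41], [0.16, 1.93], [-2.52, 2.52]. Speed limits (rad/s): [1.89, 1.89, 2.39, 2.39, 3.01, 3.01, 3.01].

## Interface

Orientations are given as a 3x3 rotation matrix whose columns are the frame's x, y, z axes.
In Python, from workcell import movep, movel, goto_joints, open_gripper, clamp, wait, inverse_kinematics, read_state, camera, PlanningError, finish_job, grip_point_offset gives the robot as it stands. Calls block until the motion is done:
- movep(position, orientation): joint-space move of the TCP to a pose.
- movel(position, frame=None, max_speed=150, guard=None): straight line of the TCP; frame=None keeps the orientation; max_speed is the mean speed in mm/s. With guard (N) it stops when the force on the tool has changed by that much, and returns True; else False.
- goto_joints(angles): joint-space move.
- open_gripper() and clamp(): open the fingers fully, or close them until they stop; the grip force is fixed at half the most.
- wait(seconds).
- inverse_kinematics(position, orientation): joint angles nearest the present ones, or None.
- read_state(): the state.
- camera(name): name is "side" or "top" or "wrist"; returns a dict with "image" (384x512x3 uint8, blue, green, red), "range_z" (384x512 float32, mm along the optical axis (not along the pixel's ray), 0 where there is no reading), "fx", "fy", "cx", "cy" (pixels), "cam_to_world" (4x4, takes a point from camera to world coordinates). Camera axes: x right, y up, looking along -z (the intrinsics and any distortion apply to the point x, -y, -z); pixel columns grow to the right and rows downward; lengths in mm; the calibration is good to about 2 mm. A picture is of the moment at which its call begins.
A pose or a line that the arm cannot do raises PlanningError and nothing moves.
- finish_job(): hands the job in; it is judged then, once.
The state is a dict: "time": time; "qpos": joint angles; "qvel": joint speeds; "joint_efforts": joint torques, N m; "eef_pos": TCP position; "tool_rot": TCP orientation; "ft_force": force on the tool from outside, world axes, zero at the start; "torque": the same for the moment, N m; "finger_gap": finger opening in mm; "gripper_force": force on a finger pad.
Only numpy, scipy, OpenCV 4.12 (cv2) and the standard library are available. Lean on these libraries where they do the work, as an engineer would, in place of code of your own. Each camera call takes 0.05 s, during which the arm holds its last target. There are 200 camera calls.

## Working session

There is one attempt and no reset: what is moved stays moved. The work goes in short steps, each a Python script; the robot and the scene stay as the last script left them, time stands still between calls to the robot, and variables do not carry over. Pictures are saved under pics/ and viewed, at most 14 in all, crops included, and the job is handed in when it is done.

```bash
ls; mkdir -p pics
cat > h.py <<'E'
import numpy as np, cv2
from workcell import *
def snap(name, fn=None):
    c=camera(name)
    if fn: cv2.imwrite('pics/'+fn+'.png',c['image'])
    np.savez('pics/'+(fn or 'last')+'.npz',**c)
    return c
def ray(c,u,v):
    T=c['cam_to_world']; d=T[:3,:3]@np.array([(u-c['cx'])/c['fx'],-(v-c['cy'])/c['fy'],-1.])
    return T[:3,3],d
def onplane(c,u,v,z):
    o,d=ray(c,u,v); return o+d*(z-o[2])/d[2]
def atdepth(c,u,v):
    o,d=ray(c,u,v); return o+d*c['range_z'][int(v),int(u)]
def load(fn): return dict(np.load('pics/'+fn+'.npz'))
E
python3 - <<'E'
from h import *
for n in ['top','side','wrist']:
    c=snap(n,n+'0'); print(n,c['fx'],c['fy'],c['cx'],c['cy'],[k for k in c],c['cam_to_world'].round(3).tolist())
s=read_state();print(s['time'],s['eef_pos'],s['tool_rot'],grip_point_offset)
E
```

```text
pics
top 401.4315102444517 401.4315102444517 251.3708953095139 191.21917501417894 ['image', 'range_z', 'fx', 'fy', 'cx', 'cy', 'cam_to_world'] [[-0.004, 0.989, -0.147, 332.045], [-1.0, -0.002, 0.013, 32.931], [0.013, 0.147, 0.989, 1564.587], [0.0, 0.0, 0.0, 1.0]]
side 435.0617080007248 435.0617080007248 251.45939726831034 185.12098554597117 ['image', 'range_z', 'fx', 'fy', 'cx', 'cy', 'cam_to_world'] [[0.758, 0.372, -0.535, -223.668], [-0.652, 0.432, -0.623, -875.688], [-0.0, 0.822, 0.57, 963.514], [0.0, 0.0, 0.0, 1.0]]
wrist 298.1692357725787 298.1692357725787 248.85152401922915 197.43844312347846 ['image', 'range_z', 'fx', 'fy', 'cx', 'cy', 'cam_to_world'] [[0.381, -0.89, -0.251, 173.643], [0.925, 0.366, 0.105, 603.136], [-0.002, -0.272, 0.962, 373.836], [0.0, 0.0, 0.0, 1.0]]
0.15 [238.59729142 577.38340583 230.86236033] [[-9.24209424e-01  3.81885930e-01 -2.75380625e-04]
 [ 3.81886023e-01  9.24209036e-01 -8.49933647e-04]
 [-7.00684392e-05 -8.90680699e-04 -9.99999601e-01]] -18.700000000000003
```

View pics/top0.png

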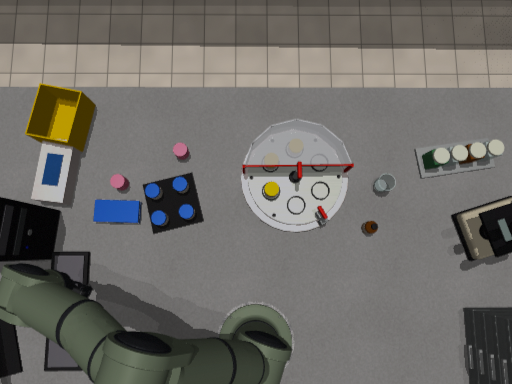

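View pics/side0.png

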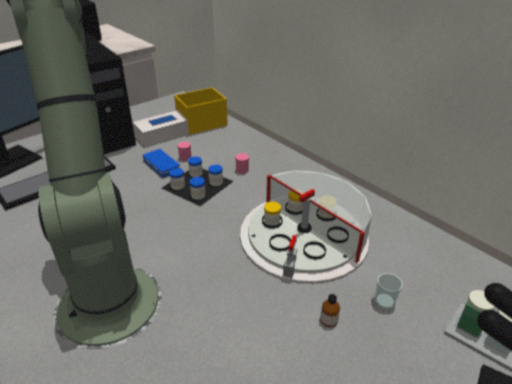

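```bash
cat >> h.py <<'E'
def blobs(c,lo,hi,amin=15,roi=None):
    hsv=cv2.cvtColor(c['image'],cv2.COLOR_BGR2HSV); m=cv2.inRange(hsv,np.array(lo),np.array(hi))
    if roi: z=np.zeros_like(m); x0,y0,x1,y1=roi; z[y0:y1,x0:x1]=m[y0:y1,x0:x1]; m=z
    n,l,s,ce=cv2.connectedComponentsWithStats(m)
    return [(ce[i],s[i],l==i) for i in range(1,n) if s[i][4]>=amin]
def tri(c1,p1,c2,p2):
    o1,d1=ray(c1,*p1);o2,d2=ray(c2,*p2); A=np.c_[d1,-d2]; t=np.linalg.lstsq(A,o2-o1,rcond=None)[0]
    a,b=o1+d1*t[0],o2+d2*t[1]; return (a+b)/2,np.linalg.norm(a-b)
E
python3 - <<'E'
from h import *
T,S=load('top0'),load('side0')
for nm,c in (('top',T),('side',S)):
  for col,lo,hi in (('blue',(105,150,80),(130,255,255)),('yellow',(20,120,100),(32,255,255)),('red',(0,180,100),(5,255,255)),('red2',(174,180,100),(180,255,255))):
    for ce,s,m in blobs(c,lo,hi):
      v,u=np.nonzero(m); d=np.array([atdepth(c,a,b) for a,b in zip(u,v)])
      print(nm,col,ce.round(1),s[4],s[2:4],'med',np.median(d,0).round(0),'z95',np.percentile(d[:,2],95).round(0),'p90',onplane(c,*ce,69)[:2].round(0))
E
```

```text
top blue [ 52.  169.1] 454 [21 31] med [639. 761.  77.] z95 83.0 p90 [640. 765.]
top blue [179.2 183.4] 173 [15 15] med [585. 285.  70.] z95 76.0 p90 [585. 285.]
top blue [151.9 190. ] 176 [15 15] med [560. 387.  69.] z95 74.0 p90 [560. 387.]
top blue [116.1 210.8] 965 [45 23] med [484. 528.  35.] z95 41.0 p90 [481. 517.]
top blue [185.8 210.9] 180 [15 15] med [480. 257.  69.] z95 75.0 p90 [480. 258.]
top blue [158.  217.2] 181 [15 15] med [458. 361.  69.] z95 75.0 p90 [457. 361.]
top yellow [ 58.9 117.6] 1122 [57 60] med [853. 770.   7.] z95 143.0 p90 [842. 753.]
top yellow [271.2 188.6] 171 [15 14] med [560. -59.  97.] z95 101.0 p90 [564. -62.]
top red [316.  167.1] 124 [56 16] med [ 640. -176.  142.] z95 182.0 p90 [ 647. -234.]
top red [267.8 165.4] 78 [51  2] med [640. -40. 137.] z95 141.0 p90 [654. -50.]
top red [322.  211.6] 40 [ 9 12] med [ 471. -240.  127.] z95 132.0 p90 [ 476. -251.]
side blue [162.  119.7] 74 [23  8] med [641. 760.  75.] z95 80.0 p90 [648. 772.]
side blue [163.7 163.1] 575 [40 29] med [475. 492.  34.] z95 69.0 p90 [456. 439.]
side blue [194.3 160.6] 90 [13  9] med [557. 378.  68.] z95 71.0 p90 [557. 377.]
side blue [214.9 169. ] 98 [13  9] med [582. 276.  68.] z95 72.0 p90 [581. 275.]
side blue [196.6 181.3] 135 [16 10] med [483. 254.  67.] z95 71.0 p90 [480. 251.]
side yellow [198.   99.8] 422 [52 30] med [844. 777. 129.] z95 141.0 p90 [903. 848.]
side yellow [293.2 196. ] 79 [11 11] med [657. -67.  95.] z95 98.0 p90 [683. -43.]
side yellow [272.1 207.5] 184 [16 14] med [561. -66.  94.] z95 97.0 p90 [583. -43.]
side red [306.6 193.8] 51 [14  8] med [ 615. -162.  176.] z95 179.0 p90 [728. -64.]
side red [292.3 241.6] 44 [ 7 12] med [ 468. -248.  125.] z95 127.0 p90 [ 514. -207.]
```

```bash
cat >> h.py <<'E'
def Rz(yaw): c,s=np.cos(yaw),np.sin(yaw); return np.array([[c,s,0],[s,-c,0],[0,0,-1.]])
E
python3 - <<'E'
from h import *
for p in ([520,322,330],[560,-156,330],[620,-156,160]):
  for y in (0,1.57,2.2,np.pi,-2.2,-1.57,-.8):
    q=inverse_kinematics(np.array(p,float),Rz(y)); print(p,y,None if q is None else np.round(q,2))
E
```

```text
[520, 322, 330] 0 [-1.1   0.49  0.69  1.53 -0.33  1.23 -1.93]
[520, 322, 330] 1.57 [-0.87  0.43  0.32  1.52 -0.14  1.21 -0.53]
[520, 322, 330] 2.2 [-0.77  0.42  0.17  1.52 -0.07  1.21  0.04]
[520, 322, 330] 3.141592653589793 [-0.63  0.42 -0.04  1.51  0.02  1.22  0.91]
[520, 322, 330] -2.2 [-0.49  0.43 -0.24  1.5   0.1   1.23  1.77]
[520, 322, 330] -1.57 [-0.39  0.44 -0.38  1.5   0.17  1.24  2.35]
[520, 322, 330] -0.8 [-1.33  0.72  1.23  1.55 -0.69  1.37 -2.41]
[560, -156, 330] 0 [-0.45  0.51  0.95  1.62 -0.44  1.23 -0.99]
[560, -156, 330] 1.57 [-0.35  0.45  0.76  1.62 -0.33  1.2   0.48]
[560, -156, 330] 2.2 [-0.34  0.45  0.74  1.62 -0.32  1.2   1.1 ]
[560, -156, 330] 3.141592653589793 [-0.27  0.42  0.64  1.61 -0.27  1.19  1.99]
[560, -156, 330] -2.2 [ 0.96  0.64 -1.27  1.55  0.61  1.41  2.16]
[560, -156, 330] -1.57 [-0.56  0.66  1.23  1.63 -0.64  1.32 -2.37]
[560, -156, 330] -0.8 [-0.56  0.66  1.23  1.63 -0.64  1.32 -1.6 ]
[620, -156, 160] 0 [-0.32  0.77  0.78  1.65 -0.63  0.99 -0.89]
[620, -156, 160] 1.57 [-0.17  0.68  0.51  1.64 -0.4   0.92  0.49]
[620, -156, 160] 2.2 [-0.11  0.66  0.41  1.64 -0.32  0.91  1.05]
[620, -156, 160] 3.141592653589793 [-0.02  0.64  0.27  1.64 -0.2   0.89  1.89]
[620, -156, 160] -2.2 [ 0.86  0.97 -1.28  1.58  0.95  1.32  1.96]
[620, -156, 160] -1.57 [-0.49  1.02  1.22  1.66 -1.01  1.23 -2.17]
[620, -156, 160] -0.8 [-0.49  1.02  1.22  1.66 -1.01  1.23 -1.4 ]
```

Run:
```python
from h import *
R=Rz(np.pi)
movep(np.array([520,322,330.]),R); snap('wrist','w_mat')
movep(np.array([540,-200,380.]),R); snap('wrist','w_c1')
movel(np.array([540,-120,380.])); snap('wrist','w_c2'); print(read_state()['time'])
a=[cv2.imread(f'pics/{n}.png') for n in ('w_mat','w_c1')]
cv2.imwrite('pics/m1.png',cv2.resize(np.hstack(a),(800,300)))
```

```text
4.3417
```

View pics/m1.png

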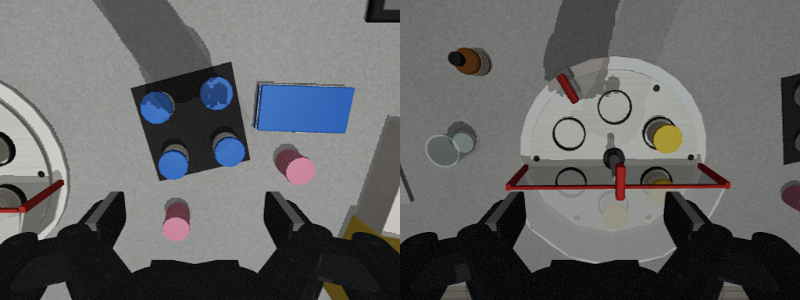

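View pics/w_c2.png

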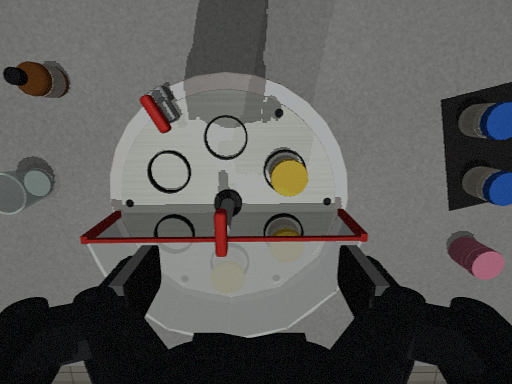

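Run:
```python
from h import *
C1,C2=load('w_c1'),load('w_c2'); T=load('top0'); M=load('w_mat')
def rings(c):
    g=cv2.cvtColor(c['image'],cv2.COLOR_BGR2GRAY); m=(g<60).astype(np.uint8)
    n,l,s,ce=cv2.connectedComponentsWithStats(m); out=[]
    for i in range(1,n):
        if 30<s[i][2]<60 and 30<s[i][3]<60 and s[i][1]<190:
            cn=cv2.findContours((l==i).astype(np.uint8),cv2.RETR_EXTERNAL,cv2.CHAIN_APPROX_NONE)[0][0]
            (e,ax,an)=cv2.fitEllipse(cn); out.append(e); print('ring',np.round(e,1),np.round(ax,1),s[i][4],'at44',onplane(c,*e,44).round(1))
    return out
a=rings(C1);b=rings(C2)
for p in a:
  for q in b:
    X,e=tri(C1,p,C2,q)
    if e<6 and abs(X[2]-40)<40: print('tri',X.round(1),e.round(1))
reds={}
for n,c in (('c1',C1),('c2',C2)):
    for ce,s,m in blobs(c,(0,150,60),(6,255,255),40):
        print(n,ce.round(1),s); 
        v,u=np.nonzero(m); 
        if s[2]<100:
            d=np.array([atdepth(c,x,y) for x,y in zip(u,v)]); top=d[d[:,2]>np.percentile(d[:,2],70)-3]
            (q,sz,an)=cv2.minAreaRect(top[:,:2].astype(np.float32)); print('handle?',np.round(q,1),np.round(sz,1),round(an,1),np.median(top[:,2]))
for ce,s,m in blobs(M,(105,150,80),(130,255,255),100): print('spare',ce.round(1),s[4],onplane(M,*ce,69).round(1),atdepth(M,*ce).round(1))
X=[(ce) for ce,s,m in blobs(M,(105,150,80),(130,255,255),100)]
Y=[(ce) for ce,s,m in blobs(T,(105,150,80),(130,255,255),100)]
for p in X:
  for q in Y:
    P,e=tri(M,p,T,q)
    if e<8 and 0<P[2]<110: print('S tri',P.round(1),e.round(1))
```

```text
ring [84.3 77.4] [31.3 42.9] 1083 at44 [ 419.1 -446.7   44. ]
ring [274.5 136.7] [42.6 43.5] 280 at44 [ 505.6 -159.3   44. ]
ring [331.2 170.1] [38.6 41.1] 206 at44 [558.7 -65.6  44. ]
ring [216.1 171.2] [40.7 41.8] 274 at44 [ 561.  -252.9   44. ]
ring [31.3 77.9] [30.8 52.5] 1237 at44 [ 419.  -448.5   44. ]
ring [160.9 107.3] [28.4 44.8] 405 at44 [ 461.  -257.1   44. ]
ring [225.5 136.9] [41.7 43.9] 254 at44 [ 505.6 -158.7   44. ]
ring [168.9 171.4] [41.2 42.5] 344 at44 [ 561. -252.   44.]
tri [ 420.2 -441.1   54.8] 0.1
tri [ 505.9 -159.    40.1] 0.1
tri [ 562.  -253.4   38.9] 0.0
c1 [214.3 112.9] [201  94  28  38 364]
handle? [ 461.8 -232. ] [50.3 43.8] 34.4 126.09905512374837
c1 [280.6 237.4] [ 135  209  288   48 1498]
c2 [154.3 113.5] [140  95  29  38 410]
handle? [ 470.2 -243.5] [50.5 13. ] 32.0 126.13086689909187
c2 [222.4 237.4] [  80  209  288   48 1510]
spare [277.  119.3] 1403 [456.3 359.   69. ] [456.3 359.   69.3]
spare [389.5 138.7] 6814 [480.9 509.5  69. ] [483.6 525.4  34.7]
spare [199.8 137.6] 1356 [480.1 256.8  69. ] [480.  257.1  70.7]
spare [293.7 194.2] 1164 [557.8 385.2  69. ] [557.8 385.3  68.9]
spare [221.3 210.9] 1123 [582.8 283.1  69. ] [582.6 283.2  69.7]
S tri [456.1 357.6  83.9] 0.1
S tri [485.9 533.9  16.9] 1.7
S tri [479.9 257.4  72.8] 0.2
S tri [559.8 386.9  64.2] 2.2
S tri [583.2 283.9  71.2] 2.4
```

```bash
cat >> h.py <<'E'
C0=np.array([505.6,-159.]); C1c=np.array([561.,-252.5]); AX=np.array([614.3,-157.8])
HOV=np.array([500,322,330.]); PY=np.radians(148.4)
def spares(c):
    out=[]
    for ce,s,m in blobs(c,(105,150,80),(130,255,255),250):
        if s[4]<2500:
            p=onplane(c,*ce,69); d=atdepth(c,*ce)
            if abs(d[2]-69)<8: out.append(p[:2])
    return out
def pick(near,fn):
    movep(HOV,Rz(np.pi)); L=spares(snap('wrist',fn)); print('seen',np.round(L,1).tolist())
    p=min(L,key=lambda q:np.linalg.norm(q-near))
    oth=[q for q in L if q is not p]
    # closing axis with the most clearance
    def clr(y):
        a=np.array([np.sin(y),-np.cos(y)]); return min([np.linalg.norm(q-(p+s*50*a)) for q in oth for s in(1,-1)]+[999])
    y=max(np.radians(np.arange(60,211,10)),key=lambda y:min(clr(y),90)-3*abs(y-PY)); print('pick',p.round(1),np.degrees(y),clr(y))
    R=Rz(y); movep(np.r_[p,120],R); movel(np.r_[p,28],max_speed=120); clamp()
    s=read_state(); print('gap',s['finger_gap'],s['gripper_force'])
    movel(np.r_[p,220],max_speed=200)
def place(c,y,fn):
    R=Rz(y); movep(np.r_[c,220],R); movel(np.r_[c,80],max_speed=150)
    g=movel(np.r_[c,53],max_speed=30,guard=6); print('guard',g,read_state()['eef_pos'].round(1),read_state()['ft_force'].round(1))
    open_gripper(); movel(np.r_[c,220],max_speed=200)
E
python3 - <<'E'
from h import *
for n in ('w_c1','w_c2'):
    c=load(n)
    hsv=cv2.cvtColor(c['image'],cv2.COLOR_BGR2HSV); m=cv2.inRange(hsv,np.array((0,150,60)),np.array((6,255,255)))
    v,u=np.nonzero(m); d=np.array([atdepth(c,x,y) for x,y in zip(u,v)]); d=d[(d[:,2]>165)&(d[:,2]<190)]
    print(n,len(d),np.median(d[:,2]),cv2.minAreaRect(d[d[:,2]>173][:,:2].astype(np.float32)))
pick(np.array([480,257]),'p1')
place(C0,np.radians(65),'')
movep(np.array([500,-157,380.]),Rz(np.pi)); snap('wrist','w_c3'); print(read_state()['time'])
E
```

```text
w_c1 481 177.93881598985325 ((616.1356811523438, -158.0164337158203), (58.55889892578125, 14.739887237548828), 0.5097370743751526)
w_c2 490 177.9761397787616 ((616.0358276367188, -157.48878479003906), (58.62017822265625, 13.79806900024414), 1.0335988998413086)
seen [[456.2, 358.9], [480.0, 256.7], [557.8, 385.2], [582.8, 283.0]]
pick [480.  256.7] 150.0 76.4797701918103
gap 53.47023408403233 61.044806241989136
guard True [ 505.5 -159.1   55.8] [-1.4  0.7 10.5]
15.7833
```

View pics/w_c3.png

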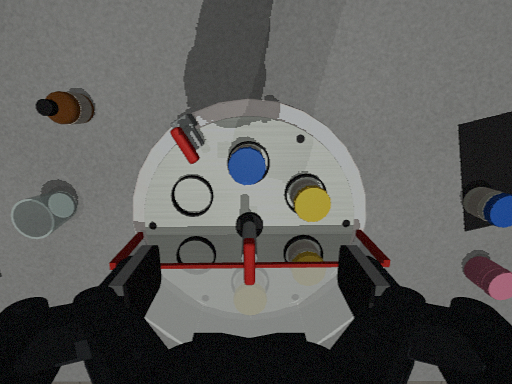

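Run:
```python
from h import *
pick(np.array([582,283]),'p2')
place(C1c,np.pi,'')
movep(np.array([500,-157,380.]),Rz(np.pi)); c=snap('wrist','w_c4'); print(read_state()['time'])
for ce,s,m in blobs(c,(105,150,60),(130,255,255),100): 
    v,u=np.nonzero(m); d=np.array([atdepth(c,x,y) for x,y in zip(u,v)])
    print(ce,s[4],onplane(c,*ce,96).round(1),np.percentile(d[:,2],[5,50,95]).round(1))
for p in (np.array([468.8,-244,104.]),):
  for y in (-90,-60,0,30,60,90,120,150,180): 
    q=inverse_kinematics(p,Rz(np.radians(y))); print(y,None if q is None else q.round(2))
```

```text
seen [[456.3, 358.9], [557.6, 385.1], [579.5, 256.7]]
pick [579.5 256.7] 150.0 97.17635528417202
gap 52.82262247814704 61.8302857875824
guard True [ 561.1 -252.6   55.9] [ 0.7 -1.   7.5]
26.8917
[246.80381471 165.79291553] 1101 [ 502.  -161.3   96. ] [94.7 96.5 97.8]
[185.93113772 204.37125749] 1002 [ 560.1 -252.2   96. ] [94.  96.4 97.8]
-90 [-0.36  1.    1.22  1.99 -1.13  1.06 -1.73]
-60 [-0.36  1.    1.22  1.99 -1.13  1.06 -1.21]
0 [-0.19  0.73  0.82  1.99 -0.77  0.77 -0.48]
30 [ 0.08  0.59  0.39  1.98 -0.36  0.64 -0.34]
60 [ 0.15  0.57  0.3   1.97 -0.27  0.63  0.1 ]
90 [ 0.21  0.56  0.22  1.97 -0.2   0.63  0.56]
120 [ 0.27  0.56  0.13  1.97 -0.12  0.63  1.  ]
150 [ 0.31  0.55  0.08  1.96 -0.07  0.63  1.48]
180 [ 0.35  0.55  0.03  1.96 -0.03  0.63  1.96]
```

```bash
cat >> h.py <<'E'
PH=np.array([469.,-244.]); Y0=np.radians(30.6)
def twist(p,z,y0,y1,step=0.3,sp=40):
    n=int(np.ceil(abs(y1-y0)/step))
    for y in np.linspace(y0,y1,n+1)[1:]: movel(np.r_[p,z],frame=Rz(y),max_speed=sp)
E
python3 - <<'E'
from h import *
def st(t): s=read_state(); print(t,s['eef_pos'].round(1),s['ft_force'].round(1),s['torque'].round(2),round(s['finger_gap'],1),round(s['time'],1))
movep(np.r_[PH,180],Rz(Y0)); movel(np.r_[PH,95],max_speed=80,guard=15); st('down'); clamp(); st('clamp')
movel(np.r_[PH,111.5],max_speed=30); st('up')
twist(PH,111.5,Y0,Y0+1.2); st('tw')
movel(np.r_[PH,107.5],max_speed=20); st('lower'); open_gripper(); movel(np.r_[PH,200]); st('off')
movep(np.array([500,-157,380.]),Rz(np.pi)); c=snap('wrist','w_c5')
for ce,s,m in blobs(c,(0,150,60),(6,255,255),40):
    if s[2]<100:
        v,u=np.nonzero(m); d=np.array([atdepth(c,x,y) for x,y in zip(u,v)]); top=d[d[:,2]>np.percentile(d[:,2],70)-3]
        print(cv2.minAreaRect(top[:,:2].astype(np.float32)),np.median(top[:,2]))
E
```

```text
down [ 469.3 -244.1   95.4] [-0.3 -0.3 -0.1] [ 0.01  0.01 -0.  ] 85.3 30.1
clamp [ 469.3 -244.5   95.2] [ 1.7 -4.6  2. ] [-0.8  -0.29  0.01] 12.8 30.7
up [ 469.1 -244.3  111.2] [  6.1  -5.5 -10.1] [-1.34 -1.07 -0.05] 13.5 31.4
tw [ 471.2 -245.3  111.9] [ 14.6 -10.5 -11.2] [-2.4  -3.09 -0.01] 13.3 33.2
lower [ 471.2 -245.3  107.9] [ 13.4 -11.4  -9.6] [-2.53 -3.01 -0.01] 12.9 33.6
off [ 468.7 -243.8  199.3] [-0.3  0.5  0.7] [-0.01  0.04  0.02] 85.6 35.0
((458.726806640625, -210.7188720703125), (19.547256469726562, 118.89734649658203), 19.447040557861328) 137.98930548933373
((637.6387329101562, 38.18696594238281), (14.557331085205078, 9.966946601867676), 85.86544036865234) 132.51273520717
```

View pics/w_c5.png

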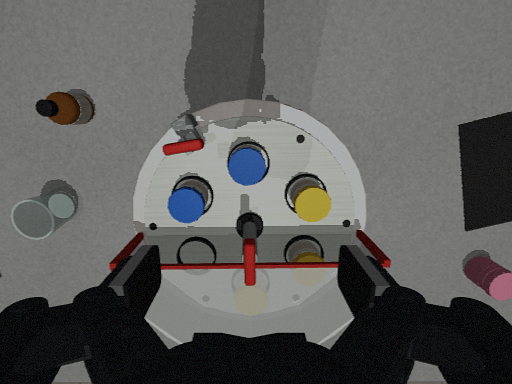

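Run:
```python
from h import *
def st(t): s=read_state(); print(t,s['eef_pos'].round(1),s['ft_force'].round(1),s['torque'].round(2),round(s['finger_gap'],1),round(s['time'],1),s['qpos'].round(2))
H=np.array([615.,-157.8]); y0=np.radians(0.8)
movep(np.r_[H,230],Rz(y0)); movel(np.r_[H,157],max_speed=80,guard=15); st('down'); clamp(); st('clamp')
s=read_state()
if s['finger_gap']>10:
    try: twist(H,157,y0,y0+np.pi,step=0.35)
    except PlanningError as e: print('PE',e)
    st('end'); R=read_state()['tool_rot']; print('yaw',np.arctan2(R[1,0],R[0,0])-y0)
```

```text
down [ 615.3 -157.9  157.5] [0.7 0.4 0.2] [-0.04  0.02 -0.02] 85.3 39.8 [-0.01  0.64  0.26  1.65 -0.2   0.88 -1.23]
clamp [ 615.1 -157.1  157.4] [-2.9  4.2  7.6] [ 0.81  0.58 -0.04] 14.1 40.5 [-0.01  0.63  0.26  1.65 -0.2   0.88 -1.23]
end [ 620.6 -156.9  157.8] [ 42.    0.4 -18.3] [-0.11 -8.39  0.06] 13.4 45.0 [ 0.51  0.67 -0.54  1.61  0.4   0.96  1.41]
yaw -3.144219379305223
```

```bash
cat >> h.py <<'E'
def rings(c):
    g=cv2.cvtColor(c['image'],cv2.COLOR_BGR2GRAY); m=(g<60).astype(np.uint8)
    n,l,s,ce=cv2.connectedComponentsWithStats(m); out=[]
    for i in range(1,n):
        if 30<s[i][2]<60 and 30<s[i][3]<60 and s[i][1]<220:
            cn=cv2.findContours((l==i).astype(np.uint8),cv2.RETR_EXTERNAL,cv2.CHAIN_APPROX_NONE)[0][0]
            (e,ax,an)=cv2.fitEllipse(cn); print('ring',np.round(e,1),np.round(ax,1),s[i][4],'at44',onplane(c,*e,44).round(1))
def caps(c,lo,hi):
    for ce,s,m in blobs(c,lo,hi,100):
        v,u=np.nonzero(m); d=np.array([atdepth(c,x,y) for x,y in zip(u,v)])
        print('cap',ce.round(1),s[4],onplane(c,*ce,96).round(1),np.percentile(d[:,2],[5,50,95]).round(1))
def handle(c):
    hsv=cv2.cvtColor(c['image'],cv2.COLOR_BGR2HSV); m=cv2.inRange(hsv,np.array((0,150,60)),np.array((6,255,255)))
    v,u=np.nonzero(m); d=np.array([atdepth(c,x,y) for x,y in zip(u,v)])
    a=d[(d[:,2]>173)&(d[:,2]<190)]; print('turn',cv2.minAreaRect(a[:,:2].astype(np.float32)))
    b=d[(np.linalg.norm(d[:,:2]-PH,axis=1)<35)]; b=b[b[:,2]>np.percentile(b[:,2],70)-3]
    print('pull',cv2.minAreaRect(b[:,:2].astype(np.float32)),np.median(b[:,2]))
E
python3 - <<'E'
from h import *
movel(np.array([620.5,-157,157.]),max_speed=20); s=read_state(); print(s['eef_pos'].round(1),s['ft_force'].round(1))
open_gripper(); movel(np.array([618,-157,230.]))
movep(np.array([500,-157,380.]),Rz(np.pi)); c=snap('wrist','w_c6'); rings(c); handle(c); caps(c,(20,120,60),(32,255,255)); print(read_state()['time'])
handle(load('w_c4')); rings(load('w_c3'))
E
```

```text
[ 620.7 -156.9  157.7] [-2.6  0.3 13.8]
ring [ 59.4 106.8] [30.4 43.1] 1054 at44 [ 420.3 -448.6   44. ]
ring [206.2 141.2] [33.8 38.5] 229 at44 [ 472.1 -225.4   44. ]
ring [305.3 193.8] [40.6 40.8] 333 at44 [557.9 -64.3  44. ]
ring [191.9 195.5] [38.8 39.8] 197 at44 [ 561.1 -252.5   44. ]
turn ((615.8095092773438, -158.31175231933594), (57.53604507446289, 14.224067687988281), 0.3350866138935089)
pull ((470.1855163574219, -243.82054138183594), (13.220476150512695, 49.25630569458008), 9.34953498840332) 138.001856889716
cap [248.  167.8] 1109 [ 505.3 -159.1   96. ] [94.5 96.3 97.6]
cap [186.1 204.2] 1051 [ 560.4 -251.5   96. ] [89.8 96.3 97.9]
cap [190.6 258.3] 234 [ 649.3 -249.5   96. ] [82.9 95.1 97.5]
47.5583
turn ((615.3381958007812, -158.0119171142578), (57.449092864990234, 12.874592781066895), 0.2830919921398163)
pull ((470.0918884277344, -243.37637329101562), (50.07429504394531, 12.039520263671875), 29.931947708129883) 126.04370553474016
ring [ 59.7 107.3] [30.2 43.9] 1058 at44 [ 420.5 -448.6   44. ]
ring [247.9 163.7] [39.7 41.6] 227 at44 [ 507.6 -159.4   44. ]
ring [192.  195.3] [40.2 40.7] 322 at44 [ 560.7 -252.3   44. ]
ring [305.2 193.9] [38.5 39.9] 194 at44 [558.2 -64.3  44. ]
```

View pics/w_c6.png

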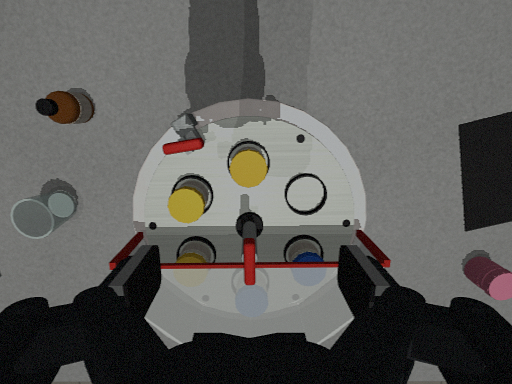

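Run:
```python
from h import *
def st(t): s=read_state(); print(t,s['eef_pos'].round(1),s['ft_force'].round(1),s['torque'].round(2),round(s['finger_gap'],1),round(s['time'],1))
P=np.array([470.2,-244.2])
movep(np.r_[P,190],Rz(Y0+1.2)); movel(np.r_[P,107],max_speed=80,guard=15); clamp(); st('clamp')
movel(np.r_[P,110.5],max_speed=20); st('up')
twist(P,110.5,Y0+1.2,Y0); st('tw')
g=movel(np.r_[P,95],max_speed=25,guard=20); st('lower %s'%g); open_gripper(); movel(np.r_[P,200]); st('off')
movep(np.array([500,-157,380.]),Rz(np.pi)); c=snap('wrist','w_c7'); rings(c); handle(c)
```

```text
clamp [ 471.4 -244.1  107.3] [ 6.   0.  -0.1] [ 0.13 -1.14 -0.07] 13.0 50.6
up [ 471.3 -244.   110.5] [  8.   -0.3 -10.1] [-0.   -1.67 -0.03] 13.2 50.9
tw [ 470.9 -243.6  110.2] [  6.9   1.6 -10.7] [ 0.4  -1.35 -0.06] 13.0 52.7
lower True [ 471.4 -243.6   95.3] [-0.3  0.6 10.5] [ 0.34  0.1  -0.05] 13.1 53.3
off [ 469.8 -244.   199.3] [-0.9 -0.2  0.4] [-0.02  0.01  0.01] 85.4 54.9
ring [ 59.7 107.1] [30.6 43.4] 1062 at44 [ 420.4 -448.7   44. ]
ring [248.1 162.4] [40.6 41.3] 142 at44 [ 505.7 -159.2   44. ]
ring [305.2 193.7] [40.5 40.6] 328 at44 [557.9 -64.3  44. ]
ring [192.  195.4] [38.4 39.8] 193 at44 [ 561.1 -252.5   44. ]
turn ((616.0077514648438, -158.3055419921875), (58.48112869262695, 14.264965057373047), 0.2709936797618866)
pull ((470.3682556152344, -243.73663330078125), (50.052799224853516, 12.178163528442383), 30.46038246154785) 126.11417415311854
```

Run:
```python
from h import *
pick(np.array([456,359]),'p3')
place(np.array([558.4,-64.5]),np.pi,'')
movep(np.array([500,-157,380.]),Rz(np.pi)); c=snap('wrist','w_c8'); caps(c,(105,150,60),(130,255,255)); caps(c,(20,120,60),(32,255,255)); handle(c)
movep(HOV,Rz(np.pi)); c=snap('wrist','p4'); print(spares(c),read_state()['time'])
cv2.imwrite('pics/m2.png',cv2.resize(np.hstack([cv2.imread('pics/w_c8.png'),c['image']]),(800,300)))
```

```text
seen [[456.2, 359.0], [557.6, 385.1]]
pick [456.2 359. ] 170.0 95.59222690384767
gap 53.121191676358734 61.47343039512634
guard True [558.7 -64.2  55.8] [0.5 0.9 8.4]
cap [310.1 202.3] 988 [556.8 -65.9  96. ] [94.7 96.3 97.8]
cap [309.  258.2] 146 [648.5 -62.5  96. ] [86.9 95.7 97.3]
cap [247.9 168. ] 1116 [ 505.3 -158.6   96. ] [94.5 96.4 97.8]
cap [185.9 204.2] 1056 [ 560.  -251.2   96. ] [88.8 96.3 97.6]
cap [190.1 258.3] 234 [ 648.9 -249.4   96. ] [83.  94.9 97.3]
turn ((615.3902587890625, -158.15728759765625), (57.92148208618164, 12.913137435913086), 0.27656564116477966)
pull ((470.3643493652344, -243.525146484375), (49.845584869384766, 11.6199369430542), 30.63115119934082) 126.16308653025163
[array([557.38736569, 385.0097555 ])] 69.575
```

View pics/m2.png

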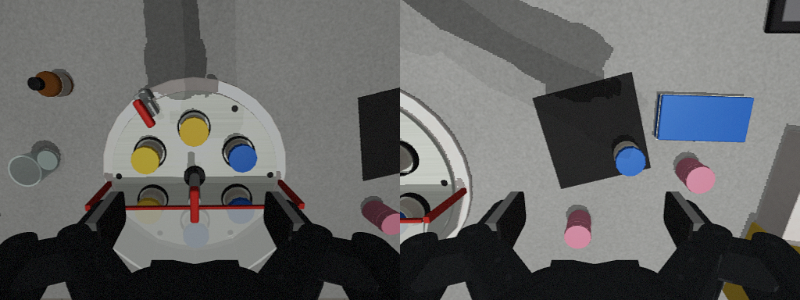

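All the cells are filled (blue pot at about (242,158) in the left half of the picture), the plunger is home, and one spare is left standing on its mat at (629,160).

```bash
python3 -c "
from h import *
print(finish_job())"
```

```text
the job is handed in; nothing more can be done
None
```

The job is handed in at about 70 s of the 210 s allowed: blue-capped pots fill the two empty front cells and the one that came out from under the hood, the carousel has turned half a turn, the plunger is back down and locked, and the last spare stands on its mat.

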